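Unhook the film carton from its lipped holder

ROBOT

A 6-joint arm with a two-finger parallel gripper is mounted at the origin on a cart in front of the work surface, level with it; the furniture and walls round the work are solid. World frame = base frame: x ahead of the robot, y to its left, z up, the work surface at z = 0. Lengths are in m, angles in rad, forces in N, time in s.
With the tool pointing down it reaches from about 0.375 to 0.975 m from the base axis. Payload 3.8 kg.
Tool frame: the origin (TCP) lies on the centre line of the jaws, within the pads' length; the fingertips stand 22 mm ahead of it and the grasp point (between the pads) lies 3 mm ahead of it; z points along the fingers, x is the direction in which the jaws open and shut, and the axes are right-handed (so a half turn about z gives the same grasp; the last joint's range is limited). The gripper opens to 85 mm and grips with 20 to 120 N. Pads are 22 mm wide; open, the fingers measure 114 mm over their backs; the gripper's body (76 mm by 85 mm) begins 54 mm behind the grasp point. The pads swing forward as they close: fully open they stand 13 mm farther back than shut.
Start: joints at [-1.373, 0.264, 1.604, -0, 1.274, -0.037], TCP at [0.157, -0.656, 0.253] pointing down, gripper open.
Joint ranges: [-2.63, 2.63], [-0.94, 2.18], [0.31, 2.57], [-1.31, 4.45], [0, 2.66], [-2.55, 2.55]. Speed limits (rad/s): [2.57, 2.57, 3.14, 3.14, 3.14, 3.14].

INTERFACE

Orientations are given as a rotation vector (axis times angle).
In Python, from workcell import bot, viewer gives the robot as it stands.
- The arm moves only by the tool move_arm, never from a script. Its argument "series" is text: rows parted by semicolons, each of 7 numbers parted by spaces: the turn, a rotation vector about the tool's x, y, z scaled (see below), then the shift along the tool's x, y, z scaled (see below), then the opening, from -1 (shut) to 1 (fully open). A call has exactly 8 rows; each row is the pose to reach, as a shift and turn from the pose commanded when the call began, along the tool's axes at that moment; what a row does not reach only later rows make up. The controller multiplies each number of a shift by 100 mm and each number of a turn by 120 degrees. A row lasts 1/10 s, in which the tool goes at most 50 mm and 8.59 degrees, less where a joint would pass 70% of its speed; a pose out of reach is approached as far as the arm can. A call with a number of a shift or a turn outside -1 to 1 is refused whole. A call with a gripper value outside its range is refused whole. The fingers move at their own pace and stop on an object; "squeeze" is the grip in N (left out, the last holds). Time passes only in rows, so rows that repeat a pose let the fingers close, or fill a call up. It gives the time, the measured TCP pose, the force and the opening at its end, in the units of the state.
- bot.read_state(): the state, without advancing time (a new reading comes with each control period).
- viewer.read_camera(name): name is "scene" or "top"; returns a dict with "pixels" (384x512x3 uint8, red, green, blue), "K" (3x3 intrinsics, pixels), "world_to_cam" (4x4, takes a point from world to camera coordinates). Camera axes: x right, y up, looking along -z (the intrinsics and any distortion apply to the point x, -y, -z); pixel columns grow to the right and rows downward; lengths in m; the calibration is good to about 2 mm. A picture is of the moment at which its call begins. There is no depth.
- bot.finish_job(): hands the job in, once; it reports no verdict.
The state is a dict: "time": time; "q": joint angles; "joint_vel": joint speeds; "joint_torque": joint torques, N m; "tool_pos": TCP position; "tcp_rot": TCP orientation; "wrist_force": force on the tool from outside, world axes, zero at the start; "torque": the same for the moment, N m; "width": opening from 0.0 (shut) to 1.0 (fully open).
Only numpy, scipy, OpenCV 4.12 (cv2) and the standard library are available. Lean on these libraries where they do the work, as an engineer would, in place of code of your own. Each camera call takes 0.05 s, during which the arm holds its last target.

TASK

The sealing-film carton is caught in its green bench holder, between the front lip and the rod over its back end, and has to come out for refilling. Lift and tilt its lip end until it clears the lip, draw it out from under the rod, and set it gently down in the blue tray (not the white one), flat, right way up and lengthwise along the tray, then let go.

Things in the scene. Friction and masses are not known exactly. Their poses are not given: they have to be found in the camera images.
- carton: the loose thing: long white and blue closed carton of sealing film, 63 x 147 x 62 mm (x, y, z), 0.13 to 0.25 kg. Origin at the centre of its underside, z up, y along its length (at the start along the holder's x, level). Grip it from above across its 63 mm width, some 48 mm from the lip end, fingertips about 40 mm below its top.
- holder: green painted sheet-metal holder, fixed, 166 x 80 mm, lip roughly towards the robot. Origin: centre of its underside on the worktop; z up, x from lip to rod. Floor top z = 4 mm. Lip across the -x end: inner face x = -78 mm, top z = 26 mm. Low stop across the +x end: inner face x = +78, top z = 18 mm; open above it. Side walls y = +-38 mm, 14 mm high.
- rod (a point): middle of the holder's 8 mm steel hold-down rod, along holder y, at x = +58, z = 79 mm: 9 mm gap over the carton. Its ears (26 mm long in x, y = +-39 mm) reach z = 88 mm. The carton can turn about its lower back edge, lip end up, by up to 16 degrees; at 14 degrees it clears the lip. Drawn then 65 mm towards the lip, back end rising about 5 mm, it is free of the rod to be lifted.
- blue_tray: flat blue plastic tray, fixed, open on top, 125 x 215 x 14 mm outside (x, y, z), walls 4 mm thick, floor top 4 mm above its origin. Origin at the centre of its underside, z up, y along its length. It lies left or right of the holder; a white tray of the same shape lies on the other side and is not used.

How it is judged:
At the end, for the whole second after the job is handed in: The carton lies released and at rest on the floor of the blue tray, between its walls, right way up and level (within 6 degrees), its centre within 30 mm across and 35 mm along the tray of the tray's centre, its length within 17 degrees of the tray's (x of carton in the frame of blue_tray between -0.03 and 0.03 m and y of carton in the frame of blue_tray between -0.035 and 0.035 m and z of carton in the frame of blue_tray below 0.008 m and angle between carton's own z axis and vertical below 0.1 rad and angle between the y axis of carton and the y axis of blue_tray, either way round below 0.3 rad and linear speed of carton below 0.02 m/s); the robot touches nothing.
It fails at once if the carton is dropped or thrown (it moves faster than 0.7 m/s with no finger on it) (linear speed of carton above 0.7 m/s and contact force between the fingers and carton below 0.2 N).
It also fails if it takes over 42 s, if anything falls off the work surface, if the arm or the gripper's body presses on something with over 40 N, if the wrist force passes 120 N, or if a joint passes its speed limit or range.

## Working session

There is one attempt and no reset: what is moved stays moved. The work goes in short steps, Python scripts to look and compute and a tool call to move; the robot and the scene stay as the last step left them, time stands still between calls to the robot, and variables do not carry over. Pictures are saved under pics/ and viewed, and the job is handed in when it is done.

Besides the shell and the picture viewer there is one more tool, called in YAML: its name, and indented under it one key for each argument. move_arm: Moves the arm, as the interface text tells. Its arguments: {"type":"object","properties":{"series":{"type":"string"},"squeeze":{"type":"number"}},"required":["series"]}

```bash
mkdir -p pics; ls; python3 - <<'E'
from workcell import bot, viewer
import cv2,numpy as np
s=bot.read_state();print(s)
for n in("scene","top"):
    c=viewer.read_camera(n);cv2.imwrite(f"pics/{n}0.png",cv2.cvtColor(c["pixels"],cv2.COLOR_RGB2BGR))
    print(n,c["K"],c["world_to_cam"],[k for k in c])
    np.savez(f"{n}0.npz",K=c["K"],T=c["world_to_cam"],p=c["pixels"])
E
```

```text
pics
{'time': 0.0, 'q': array([-1.37288964e+00,  2.64755059e-01,  1.60537863e+00,  3.21202389e-05,
        1.27370174e+00, -3.69011611e-02]), 'joint_vel': array([ 0.00029361,  0.0009475 ,  0.00051772,  0.00016546, -0.00259701,
       -0.00153457]), 'joint_torque': array([ 6.18199683e-04, -5.15107083e+01, -3.67316222e+01, -1.53300562e-04,
        1.28629882e-02,  1.73516241e-05]), 'tool_pos': array([ 0.15691542, -0.65580428,  0.25195819]), 'tcp_rot': array([-2.46518716,  1.94503833,  0.00265086]), 'wrist_force': array([-0.67628437, -0.52961849, -0.44010846]), 'torque': array([ 0.03048915,  0.05891397, -0.04302487]), 'width': 1.0012136061449053}
scene [[458.13456543   0.         250.83476495]
 [  0.         458.13456543 190.93999316]
 [  0.           0.           1.        ]] [[-0.77959365 -0.6260429  -0.01743609  0.45445953]
 [ 0.35465549 -0.46424662  0.8116     -0.26165687]
 [-0.51619107  0.6265344   0.58395328 -0.85343971]
 [ 0.          0.          0.          1.        ]] ['pixels', 'K', 'world_to_cam']
top [[442.44833504   0.         256.09169155]
 [  0.         442.44833504 188.67413707]
 [  0.           0.           1.        ]] [[-0.00444029 -0.99997852  0.00482039 -0.00583119]
 [ 0.9848061  -0.00353598  0.17362157 -0.60282525]
 [-0.1736008   0.00551808  0.98480065 -1.31231347]
 [ 0.          0.          0.          1.        ]] ['pixels', 'K', 'world_to_cam']
```

```bash
python3 - <<'E'
import cv2
for n in("scene","top"):
    i=cv2.imread(f"pics/{n}0.png"); cv2.imwrite(f"pics/{n}0b.png",cv2.resize(i,(800,600),interpolation=cv2.INTER_CUBIC))
E
```

```text
(no output)
```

View pics/scene0b.png

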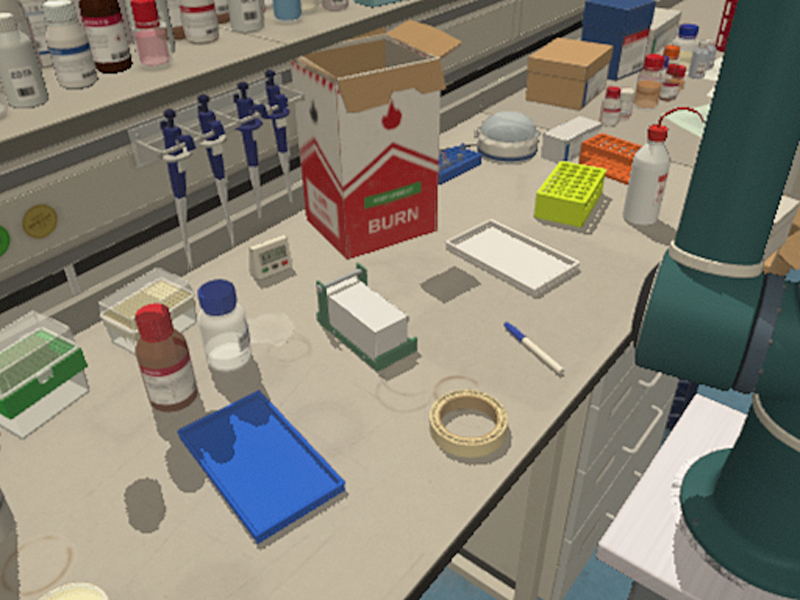

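View pics/top0b.png

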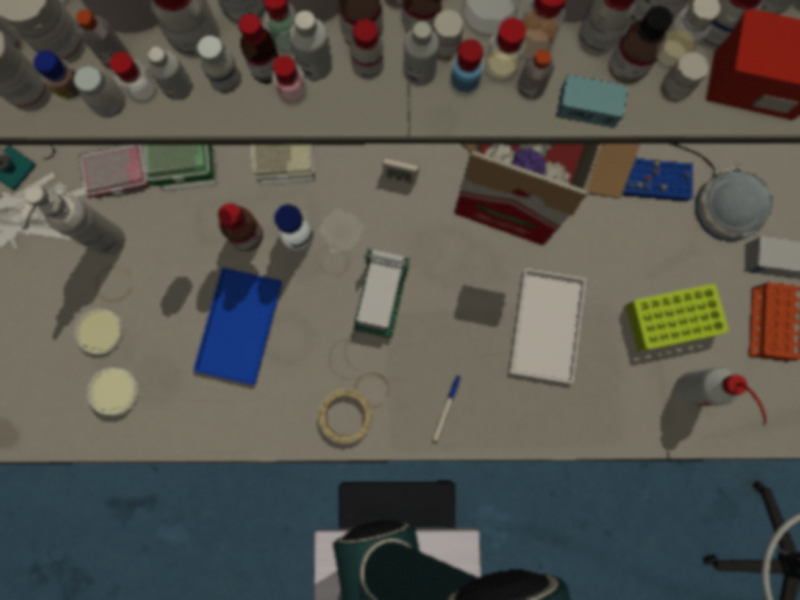

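The blue tray is left of the holder (about (238,327) in the enlarged top view), the holder is at (382,293) and the white tray is to the right. I'll enlarge both next.

```bash
python3 - <<'E'
import cv2
i=cv2.imread("pics/top0.png")
cv2.imwrite("pics/t1.png",cv2.resize(i[150:225,215:275],None,fx=8,fy=8,interpolation=cv2.INTER_CUBIC))
cv2.imwrite("pics/t2.png",cv2.resize(i[165:255,115:190],None,fx=6,fy=6,interpolation=cv2.INTER_CUBIC))
i=cv2.imread("pics/scene0.png")
cv2.imwrite("pics/s1.png",cv2.resize(i[165:240,195:275],None,fx=8,fy=8,interpolation=cv2.INTER_CUBIC))
E
```

```text
(no output)
```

View pics/t1.png

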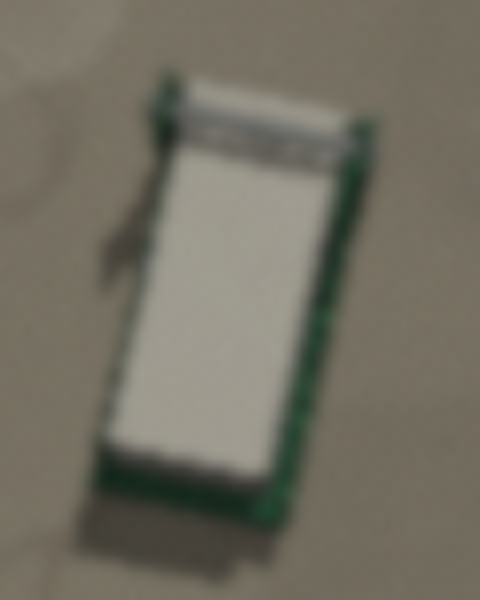

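View pics/t2.png

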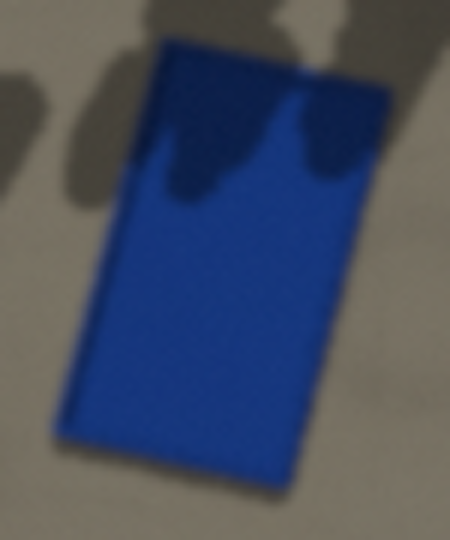

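View pics/s1.png

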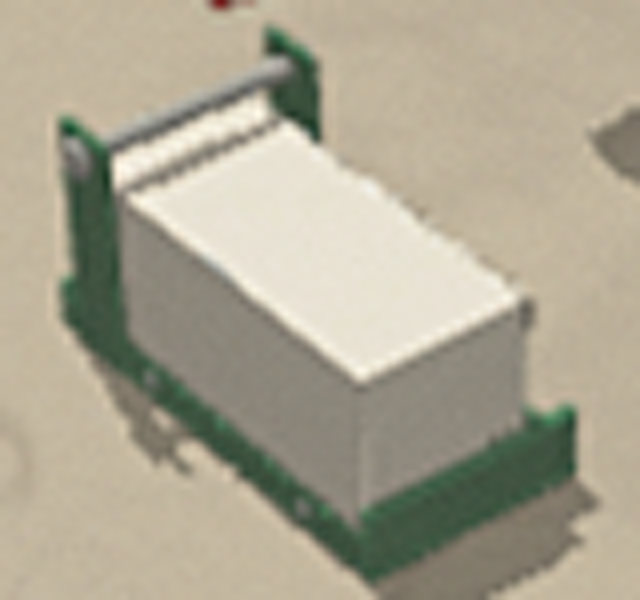

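```bash
cat > h.py <<'E'
import numpy as np
from scipy.optimize import least_squares
def cam(n): d=np.load(n); return d["K"],d["T"]
def proj(P,c):
    K,T=c; P=np.atleast_2d(P); q=P@T[:3,:3].T+T[:3,3]; q=q*[1,-1,-1]; u=q@K.T; return u[:,:2]/u[:,2:]
def back(uv,z,c):
    K,T=c; R=T[:3,:3]; o=-R.T@T[:3,3]; d=np.linalg.inv(K)@[uv[0],uv[1],1]; d=R.T@(d*[1,-1,-1]); return o+d*(z-o[2])/d[2]
def crop(u,v,ox,oy,s): return np.array([(u+.5)/s-.5+ox,(v+.5)/s-.5+oy])
def place(p,L):
    c,s=np.cos(p[2]),np.sin(p[2]); L=np.asarray(L,float); return np.c_[p[0]+c*L[:,0]-s*L[:,1],p[1]+s*L[:,0]+c*L[:,1],L[:,2]]
E
python3 - <<'E'
from h import *
t=cam("top0.npz");s=cam("scene0.npz")
for c in(t,s): print("cam",-c[1][:3,:3].T@c[1][:3,3])
T1=lambda u,v:crop(u,v,215,150,8); T2=lambda u,v:crop(u,v,115,165,6); S1=lambda u,v:crop(u,v,195,165,8)
for n,uv in dict(FL=T1(105,442),FR=T1(272,480)).items(): print(n,back(uv,.066,t))
for n,uv in dict(FL=S1(362,380),FR=S1(525,297),sideback=S1(122,190)).items(): print('s',n,back(uv,.066,s))
for n,uv in dict(lipL=S1(372,582),lipR=S1(575,478)).items(): print('s',n,back(uv,0,s))
for n,uv in dict(lipRtop=S1(575,408)).items(): print('s',n,back(uv,.026,s))
for n,uv in dict(eLa=S1(62,118),eLb=S1(108,152),eRa=S1(268,28),eRb=S1(320,65)).items(): print('s',n,back(uv,.088,s))
print("tray")
P=[back(T2(*p),.014,t) for p in((163,38),(392,92),(292,495),(55,440))]
for p in P: print(p)
P=np.array(P);print(np.linalg.norm(P-np.roll(P,-1,0),axis=1),P.mean(0),np.arctan2(*(P[0]+P[1]-P[2]-P[3])[1::-1]))
E
```

```text
cam [ 3.65821421e-01 -7.21184944e-04  1.39705873e+00]
cam [0.00655386 0.69774719 0.71865363]
FL [0.5510458  0.07823034 0.066     ]
FR [0.53628895 0.01491462 0.066     ]
s FL [0.55162477 0.07755514 0.066     ]
s FR [0.53871166 0.01796916 0.066     ]
s sideback [0.67083644 0.05028721 0.066     ]
s lipL [0.54297824 0.08654895 0.        ]
s lipR [0.52439208 0.01217505 0.        ]
s lipRtop [0.52544243 0.01089581 0.026     ]
s eLa [0.68915622 0.05529716 0.088     ]
s eLb [0.66538084 0.06010755 0.088     ]
s eRa [ 0.6721875  -0.02129344  0.088     ]
s eRb [ 0.64523292 -0.01508061  0.088     ]
tray
[0.66850638 0.35633648 0.014     ]
[0.63879868 0.23383878 0.014     ]
[0.42686865 0.28005034 0.014     ]
[0.45566884 0.40362163 0.014     ]
[0.12604854 0.21690977 0.12688307 0.21802684] [0.54746064 0.31846181 0.014     ] -0.21665773354159826
```

```bash
python3 - <<'E'
from h import *
t=cam("top0.npz");s=cam("scene0.npz")
T1=lambda u,v:crop(u,v,215,150,8); T2=lambda u,v:crop(u,v,115,165,6); S1=lambda u,v:crop(u,v,195,165,8)
H=[((-.083,.04,0),S1(372,582)),((-.083,-.04,0),S1(575,478)),((-.083,-.04,.026),S1(575,408)),((.071,.039,.088),S1(62,118)),((.045,.039,.088),S1(108,152)),((.071,-.039,.088),S1(268,28)),((.045,-.039,.088),S1(320,65))]
f=lambda p:(proj(place(p,[h[0] for h in H]),s)-np.array([h[1] for h in H])).ravel()
r=least_squares(f,[.6,.03,-.22],loss='soft_l1');print("holder",r.x,np.round(r.fun,2))
hp=r.x
# carton frame with y along length; use frame local x=length(lip->rod), origin centre
C=[((-.0735,.0315,.066),S1(362,380),s),((-.0735,-.0315,.066),S1(525,297),s),((-.0735,.0315,.066),T1(105,442),t),((-.0735,-.0315,.066),T1(272,480),t)]
g=lambda p:np.concatenate([(proj(place(p,[h[0]]),h[2])-h[1]).ravel() for h in C])
r=least_squares(g,[.6,.03,-.22],loss='soft_l1');print("carton",r.x,np.round(r.fun,2))
c,sn=np.cos(hp[2]),np.sin(hp[2]);d=r.x[:2]-hp[:2];print("carton in holder",c*d[0]+sn*d[1],-sn*d[0]+c*d[1],r.x[2]-hp[2])
g2=lambda p:np.concatenate([(proj(place([p[0],p[1],hp[2]],[h[0]]),h[2])-h[1]).ravel() for h in C])
r=least_squares(g2,[.6,.03]);print("carton yaw=holder",r.x)
print(np.round(place([*r.x,hp[2]],[(-.0735+.048,0,.066),(.0735,0,.066)]),4))
from workcell import bot
from scipy.spatial.transform import Rotation as R
st=bot.read_state();print(R.from_rotvec(st['tcp_rot']).as_matrix().round(3))
E
```

```text
holder [ 0.61316996  0.03173135 -0.22719731] [-0.23  0.93  0.54  0.03  0.57  0.46 -0.14 -0.56  0.02 -0.16 -0.16 -0.34
 -0.57 -0.63]
carton [ 0.61640634  0.03167121 -0.21400397] [-0.02  0.17  0.66 -0.17  0.06 -0.07 -0.52 -0.52]
carton in holder 0.0031667551350036236 0.0006703936803405851 0.01319334303407399
carton yaw=holder [0.61622307 0.03073756]
[[0.5914 0.0365 0.066 ]
 [0.6878 0.0142 0.066 ]]
[[ 0.233 -0.973 -0.   ]
 [-0.973 -0.233  0.002]
 [-0.002 -0.    -1.   ]]
```

move_arm:
  series: "0 0 0 -0.12 -0.12 0 1;0 0 0 -0.25 -0.25 0 1;0 0 0 -0.37 -0.38 0 1;0 0 0 -0.5 -0.5 0 1;0 0 0 -0.62 -0.62 0 1;0 0 0 -0.75 -0.75 0 1;0 0 0 -0.87 -0.88 0 1;0 0 0 -1 -1 0 1"
  squeeze: 60

```text
time: 0.9
tool_pos: [0.232, -0.5346, 0.2535]
tcp_rot: [2.467, -1.946, 0.001]
wrist_force: [0.0, 0.2, 0.4]
width: 1.001
```

move_arm:
  series: "0 0 0 -0.12 -0.12 0 1;0 0 0 -0.25 -0.25 0 1;0 0 0 -0.37 -0.38 0 1;0 0 0 -0.5 -0.5 0 1;0 0 0 -0.62 -0.62 0 1;0 0 0 -0.75 -0.75 0 1;0 0 0 -0.87 -0.88 0 1;0 0 0 -1 -1 0 1"

```text
time: 1.7
tool_pos: [0.3058, -0.4143, 0.2533]
tcp_rot: [2.466, -1.946, 0.0]
wrist_force: [0.2, 0.3, 1.2]
width: 0.998
```

move_arm:
  series: "0 0 0 -0.12 -0.12 0 1;0 0 0 -0.25 -0.25 0 1;0 0 0 -0.37 -0.38 0 1;0 0 0 -0.5 -0.5 0 1;0 0 0 -0.62 -0.62 0 1;0 0 0 -0.75 -0.75 0 1;0 0 0 -0.87 -0.88 0 1;0 0 0 -1 -1 0 1"

```text
time: 2.5
tool_pos: [0.3796, -0.2937, 0.2533]
tcp_rot: [2.466, -1.946, 0.0]
wrist_force: [-0.5, -0.2, 0.3]
width: 0.997
```

move_arm:
  series: "0 0 -0.05 -0.12 -0.12 0 1;0 0 -0.1 -0.25 -0.25 0 1;0 0 -0.15 -0.37 -0.38 0 1;0 0 -0.2 -0.5 -0.5 0 1;0 0 -0.25 -0.62 -0.62 0 1;0 0 -0.3 -0.75 -0.75 0 1;0 0 -0.35 -0.87 -0.88 0 1;0 0 -0.4 -1 -1 0 1"

```text
time: 3.3
tool_pos: [0.4534, -0.1731, 0.2533]
tcp_rot: [3.046, -0.768, 0.0]
wrist_force: [-0.2, 0.7, 0.4]
width: 1.004
```

```bash
cat > g.py <<'E'
import numpy as np,sys
from workcell import bot
from scipy.spatial.transform import Rotation as R
s=bot.read_state()
x,y,z=map(float,sys.argv[1:4]); psi=float(sys.argv[4]) if len(sys.argv)>4 else -.222  # holder yaw
Y=np.array([-np.sin(psi),np.cos(psi),0]);X=np.array([np.cos(psi),np.sin(psi),0])
G=R.from_matrix(np.c_[Y,X,[0,0,-1]]); C=R.from_rotvec(s['tcp_rot'])
print("t",round(s['time'],2),"turn",((C.inv()*G).as_rotvec()/np.radians(120)).round(4),"shift",(C.inv().apply(np.array([x,y,z])-s['tool_pos'])/.1).round(3),"q",s['q'].round(2),"pos",s['tool_pos'].round(4),"F",s['wrist_force'].round(1))
E
python3 g.py .592 .0363 .25
```

```text
t 3.3 turn [ 1.000e-04 -1.000e-04 -8.798e-01] shift [ 0.228 -2.501  0.033] q [-0.42 -0.1   2.   -0.    1.25  0.08] pos [ 0.4534 -0.1731  0.2533] F [-0.2  0.7  0.4]
```

move_arm:
  series: "0 0 -0.06 0.03 -0.12 0 1;0 0 -0.12 0.06 -0.25 0 1;0 0 -0.18 0.08 -0.37 0 1;0 0 -0.24 0.1 -0.5 0 1;0 0 -0.3 0.13 -0.62 0 1;0 0 -0.36 0.16 -0.75 0 1;0 0 -0.41 0.19 -0.87 0 1;0 0 -0.45 0.22 -1 0 1"

```text
time: 4.1
tool_pos: [0.5202, -0.096, 0.2533]
tcp_rot: [3.063, 0.698, -0.0]
wrist_force: [-0.1, 0.1, 0.2]
width: 0.996
```

```bash
python3 g.py .592 .0363 .17
```

```text
t 4.1 turn [ 0.    0.   -0.43] shift [ 1.22  -0.882  0.833] q [-0.23 -0.01  1.91 -0.    1.24 -0.68] pos [ 0.5202 -0.096   0.2533] F [-0.1  0.1  0.2]
```

move_arm:
  series: "0 0 -0.06 0.12 -0.11 0 1;0 0 -0.12 0.25 -0.22 0 1;0 0 -0.18 0.37 -0.33 0 1;0 0 -0.24 0.5 -0.44 0.1 1;0 0 -0.3 0.62 -0.55 0.2 1;0 0 -0.36 0.75 -0.66 0.3 1;0 0 -0.41 0.87 -0.77 0.4 1;0 0 -0.43 1 -0.88 0.5 1"

```text
time: 4.9
tool_pos: [0.5726, 0.0267, 0.2029]
tcp_rot: [2.455, 1.96, 0.0]
wrist_force: [0.5, 0.5, 0.2]
width: 0.998
```

```bash
python3 g.py .592 .0363 .13
```

```text
t 4.9 turn [ 0.0001  0.     -0.0008] shift [0.137 0.168 0.729] q [ 0.    0.11  1.88 -0.    1.15 -1.34] pos [0.5726 0.0267 0.2029] F [0.5 0.5 0.2]
```

move_arm:
  series: "0 0 0 0.05 0.06 0.1 1;0 0 0 0.1 0.12 0.25 1;0 0 0 0.137 0.168 0.4 1;0 0 0 0.137 0.168 0.5 1;0 0 0 0.137 0.168 0.6 1;0 0 0 0.137 0.168 0.7 1;0 0 0 0.137 0.168 0.73 1;0 0 0 0.137 0.168 0.73 1"

```text
time: 5.7
tool_pos: [0.5915, 0.0347, 0.1297]
tcp_rot: [-2.458, -1.956, 0.001]
wrist_force: [0.1, -0.3, -0.5]
width: 1.004
```

```bash
python3 g.py .592 .0363 .048;python3 - <<'E'
from workcell import viewer
import cv2
a=cv2.cvtColor(viewer.read_camera("scene")["pixels"],cv2.COLOR_RGB2BGR);b=cv2.cvtColor(viewer.read_camera("top")["pixels"],cv2.COLOR_RGB2BGR)
cv2.imwrite("pics/s2.png",cv2.resize(a[120:260,150:330],None,fx=4,fy=4,interpolation=cv2.INTER_CUBIC))
cv2.imwrite("pics/t3.png",cv2.resize(b[140:240,190:310],None,fx=5,fy=5,interpolation=cv2.INTER_CUBIC))
E
```

```text
t 5.7 turn [-0.0005  0.0001 -0.0021] shift [0.017 0.002 0.817] q [ 0.02  0.22  1.9  -0.    1.02 -1.33] pos [0.5915 0.0347 0.1297] F [ 0.1 -0.3 -0.5]
```

View pics/s2.png

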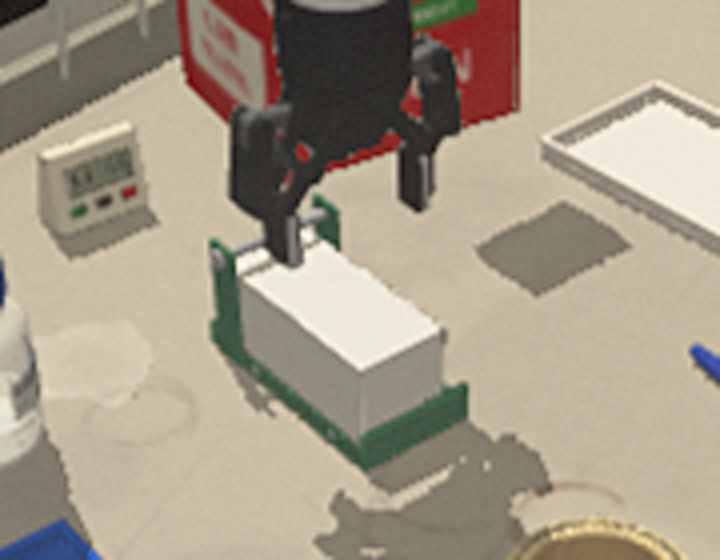

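View pics/t3.png

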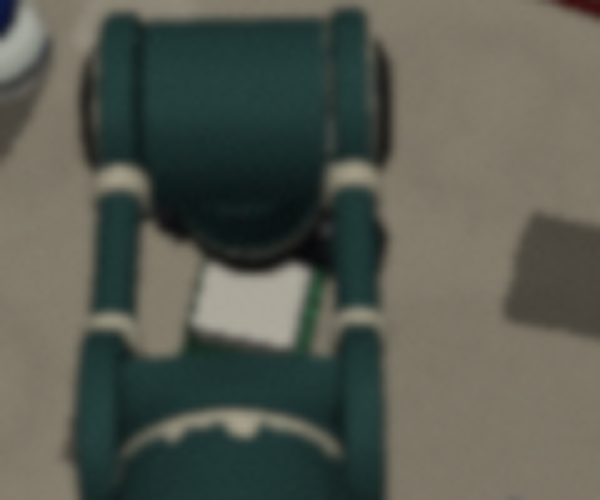

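The scene view shows the open fingers straddling the carton, with tips at (290,262) and (415,208) in the crop. The top view is mostly hidden by the arm. I'm descending now.

move_arm:
  series: "0 0 0 0.01 0 0.12 1;0 0 0 0.01 0 0.25 1;0 0 0 0.01 0 0.38 1;0 0 0 0.01 0 0.5 1;0 0 0 0.01 0 0.62 1;0 0 0 0.01 0 0.72 1;0 0 0 0.01 0 0.79 1;0 0 0 0.01 0 0.82 1"

```text
time: 6.6
tool_pos: [0.5917, 0.0359, 0.0471]
tcp_rot: [-2.457, -1.956, 0.002]
wrist_force: [-0.6, -0.5, 0.4]
width: 0.996
```

move_arm:
  series: "0 0 0 0 0 0 0.5;0 0 0 0 0 0 0.3;0 0 0 0 0 0 0;0 0 0 0 0 0 -0.3;0 0 0 0 0 0 -1;0 0 0 0 0 0 -1;0 0 0 0 0 0 -1;0 0 0 0 0 0 -1"

```text
time: 7.4
tool_pos: [0.5927, 0.0359, 0.0489]
tcp_rot: [2.457, 1.956, 0.001]
wrist_force: [-0.6, -0.5, 4.2]
width: 0.721
```

```bash
python3 g.py .592 .0363 .048;python3 - <<'E'
from workcell import viewer
import cv2
a=cv2.cvtColor(viewer.read_camera("scene")["pixels"],cv2.COLOR_RGB2BGR)
cv2.imwrite("pics/s3.png",cv2.resize(a[120:260,150:330],None,fx=4,fy=4,interpolation=cv2.INTER_CUBIC))
E
```

```text
t 7.4 turn [ 0.0005 -0.0001 -0.0019] shift [ 0.002 -0.008  0.009] q [ 0.02  0.32  1.95  0.    0.87 -1.33] pos [0.5927 0.0359 0.0489] F [-0.6 -0.5  4.2]
```

View pics/s3.png

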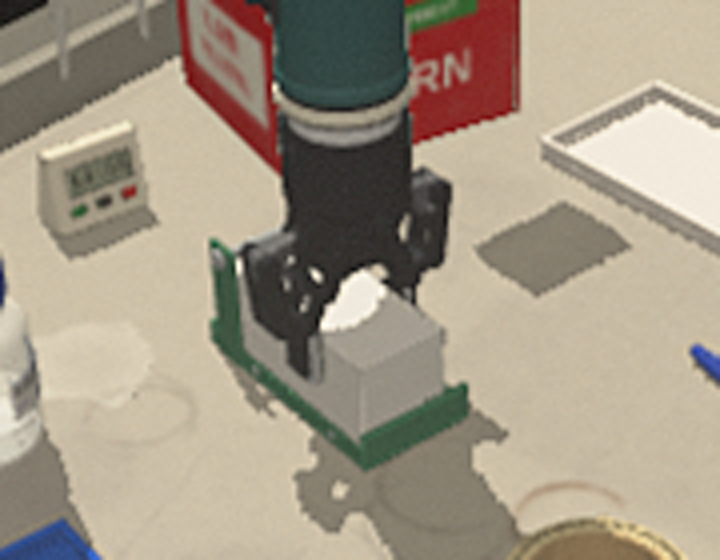

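The jaws have closed on the carton (opening 0.721, about 61 mm), with the left fingertip at (305,370) well below its top. I'm tilting about the lower back edge, with a few mm forward so it stays clear of the stop.

move_arm:
  series: "0.0167 0 0 0 0.01 -0.034 -1;0.033 0 0 0 0.022 -0.068 -1;0.05 0 0 0 0.035 -0.101 -1;0.067 0 0 0 0.049 -0.134 -1;0.083 0 0 0 0.064 -0.165 -1;0.1 0 0 0 0.08 -0.196 -1;0.1125 0 0 0 0.093 -0.219 -1;0.1225 0 0 0 0.104 -0.237 -1"

```text
time: 8.25
tool_pos: [0.6028, 0.0334, 0.0716]
tcp_rot: [-2.293, -1.826, 0.236]
wrist_force: [1.0, -0.7, -0.4]
width: 0.717
```

```bash
python3 g.py .592 .0363 .048;python3 - <<'E'
from workcell import viewer
import cv2
a=cv2.cvtColor(viewer.read_camera("scene")["pixels"],cv2.COLOR_RGB2BGR)
cv2.imwrite("pics/s4.png",cv2.resize(a[120:260,150:330],None,fx=4,fy=4,interpolation=cv2.INTER_CUBIC))
E
```

```text
t 8.25 turn [-0.1227 -0.0002 -0.0019] shift [ 0.004 -0.048  0.257] q [-0.01  0.45  1.74  0.06  1.21 -1.39] pos [0.6028 0.0334 0.0716] F [ 1.  -0.7 -0.4]
```

View pics/s4.png

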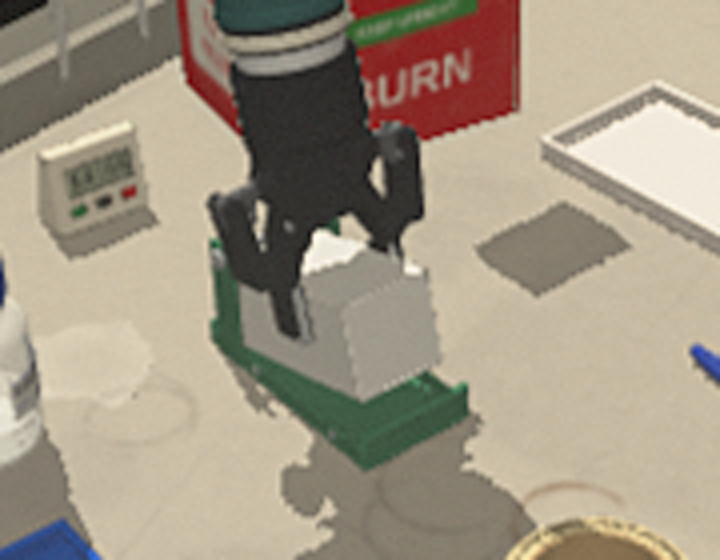

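The carton's front end, around (360,395), is now above the lip edge at (415,430), and the wrist forces are small. I'm drawing it out towards the lip.

move_arm:
  series: "0 0 0 0 -0.097 0.02 -1;0 0 0 0 -0.196 0.041 -1;0 0 0 0 -0.296 0.053 -1;0 0 0 0 -0.396 0.068 -1;0 0 0 0 -0.496 0.083 -1;0 0 0 0 -0.596 0.097 -1;0 0 0 0 -0.656 0.105 -1;0 0 0 0 -0.7 0.11 -1"

```text
time: 9.1
tool_pos: [0.5331, 0.0496, 0.0794]
tcp_rot: [-2.294, -1.826, 0.235]
wrist_force: [-0.4, -0.5, -1.0]
width: 0.717
```

```bash
python3 g.py .592 .0363 .048;python3 - <<'E'
from workcell import viewer
import cv2
a=cv2.cvtColor(viewer.read_camera("scene")["pixels"],cv2.COLOR_RGB2BGR)
cv2.imwrite("pics/s5.png",cv2.resize(a[120:260,150:330],None,fx=4,fy=4,interpolation=cv2.INTER_CUBIC))
E
```

```text
t 9.1 turn [-0.1223 -0.0003 -0.0018] shift [0.002 0.663 0.15 ] q [ 0.01  0.32  1.89  0.06  1.17 -1.37] pos [0.5331 0.0496 0.0794] F [-0.4 -0.5 -1. ]
```

View pics/s5.png

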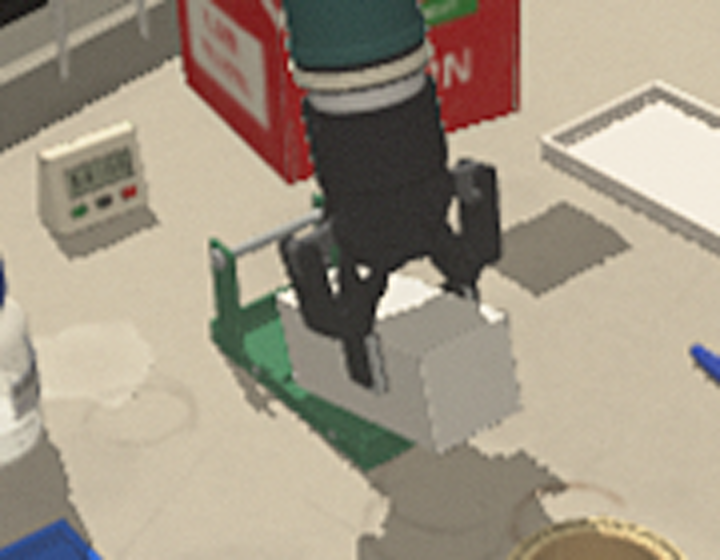

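The carton's back end is clear of the rod, and its front is past the lip around (435,445). I'm lifting it, and checking the tray fit against the scene image.

move_arm:
  series: "0 0 0 0 -0.02 -0.08 -1;0 0 0 0 -0.06 -0.22 -1;0 0 0 0 -0.09 -0.36 -1;0 0 0 0 -0.13 -0.5 -1;0 0 0 0 -0.16 -0.64 -1;0 0 0 0 -0.2 -0.78 -1;0 0 0 0 -0.23 -0.9 -1;0 0 0 0 -0.25 -0.97 -1"

```text
time: 9.95
tool_pos: [0.5348, 0.0493, 0.1811]
tcp_rot: [-2.295, -1.827, 0.233]
wrist_force: [-0.5, -0.3, -2.2]
width: 0.714
```

```bash
python3 g.py .524 .324 .18 -.218; python3 - <<'E'
from h import *
s=cam("scene0.npz")
P=place([.5475,.3185,-.217],[(a*.1075,b*.0625,.014) for a,b in((1,1),(1,-1),(-1,-1),(-1,1))])
print(proj(P,s)/.64)
E
```

```text
t 9.95 turn [-0.1215 -0.0007 -0.0038] shift [ 2.653 -0.694  0.193] q [ 0.01  0.22  1.82  0.06  1.35 -1.36] pos [0.5348 0.0493 0.1811] F [-0.5 -0.3 -2.2]
[[178.40825706 431.44818522]
 [259.20760534 390.54172675]
 [346.97120592 481.85332948]
 [259.4025694  536.44343498]]
```

move_arm:
  series: "-0.01 0 0 0.1 -0.02 0 -1;-0.025 0 0 0.23 -0.05 0.01 -1;-0.04 0 0 0.36 -0.09 0.02 -1;-0.06 0 0 0.5 -0.13 0.03 -1;-0.08 0 0 0.64 -0.16 0.04 -1;-0.1 0 0 0.77 -0.2 0.05 -1;-0.115 0 0 0.9 -0.23 0.06 -1;-0.1215 0 0 1 -0.25 0.06 -1"

```text
time: 10.75
tool_pos: [0.5298, 0.1539, 0.1789]
tcp_rot: [-2.455, -1.957, 0.003]
wrist_force: [0.1, 0.2, -1.6]
width: 0.716
```

```bash
python3 g.py .524 .324 .16 -.218
```

```text
t 10.75 turn [-0.0014  0.0001 -0.0033] shift [ 1.645 -0.436  0.19 ] q [ 0.24  0.09  1.95  0.    1.1  -1.11] pos [0.5298 0.1539 0.1789] F [ 0.1  0.2 -1.6]
```

move_arm:
  series: "0 0 0 0.12 -0.03 0 -1;0 0 0 0.25 -0.06 0 -1;0 0 0 0.37 -0.1 0 -1;0 0 0 0.5 -0.13 0 -1;0 0 0 0.62 -0.16 0 -1;0 0 -0.001 0.75 -0.2 0 -1;-0.001 0 -0.002 0.87 -0.23 0 -1;-0.001 0 -0.003 1 -0.26 0 -1"

```text
time: 11.55
tool_pos: [0.5284, 0.2568, 0.1798]
tcp_rot: [2.451, 1.965, -0.0]
wrist_force: [-0.2, -0.9, -1.2]
width: 0.721
```

move_arm:
  series: "0 0 0 0.1 -0.03 0 -1;0 0 0 0.2 -0.06 0 -1;0 0 0 0.3 -0.08 0 -1;0 0 0 0.4 -0.11 0.05 -1;0 0 0 0.5 -0.14 0.1 -1;0 0 0 0.58 -0.16 0.2 -1;0 0 0 0.63 -0.17 0.3 -1;0 0 0 0.645 -0.18 0.4 -1"

```text
time: 12.35
tool_pos: [0.5247, 0.3231, 0.1384]
tcp_rot: [-2.451, -1.965, 0.001]
wrist_force: [-0.3, 0.2, -2.5]
width: 0.717
```

```bash
python3 g.py .524 .324 .05 -.218;python3 - <<'E'
from workcell import viewer
import cv2
a=cv2.cvtColor(viewer.read_camera("scene")["pixels"],cv2.COLOR_RGB2BGR)
cv2.imwrite("pics/s6.png",cv2.resize(a[150:370,80:300],None,fx=2.7,fy=2.7,interpolation=cv2.INTER_CUBIC))
E
```

```text
t 12.35 turn [-0.0003  0.0003 -0.0006] shift [ 0.008 -0.008  0.884] q [ 0.51  0.25  1.84 -0.    1.05 -0.84] pos [0.5247 0.3231 0.1384] F [-0.3  0.2 -2.5]
```

View pics/s6.png

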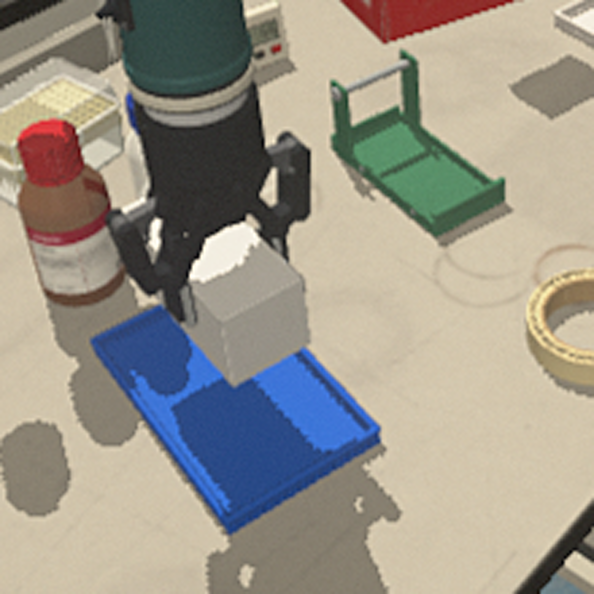

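The carton hangs over the tray level and aligned with it. The brown bottle at (65,210) is clear. I'm lowering, slowly for the last few mm.

move_arm:
  series: "0 0 0 0 0 0.1 -1;0 0 0 0 0 0.24 -1;0 0 0 0 0 0.38 -1;0 0 0 0 0 0.52 -1;0 0 0 0 0 0.64 -1;0 0 0 0 0 0.74 -1;0 0 0 0 0 0.8 -1;0 0 0 0 0 0.83 -1"

```text
time: 13.2
tool_pos: [0.5247, 0.3225, 0.056]
tcp_rot: [-2.451, -1.964, 0.001]
wrist_force: [-0.3, -0.2, -2.1]
width: 0.725
```

move_arm:
  series: "0 0 0 0 0 0.01 -1;0 0 0 0 0 0.02 -1;0 0 0 0 0 0.03 -1;0 0 0 0 0 0.04 -1;0 0 0 0 0 0.05 -1;0 0 0 0 0 0.06 -1;0 0 0 0 0 0.06 -1;0 0 0 0 0 0.06 -1"

```text
time: 14.0
tool_pos: [0.525, 0.3227, 0.0508]
tcp_rot: [-2.452, -1.965, 0.0]
wrist_force: [0.1, 0.4, -1.7]
width: 0.718
```

```bash
python3 g.py .524 .324 .05 -.218;python3 - <<'E'
from workcell import viewer
import cv2
a=cv2.cvtColor(viewer.read_camera("scene")["pixels"],cv2.COLOR_RGB2BGR)
cv2.imwrite("pics/s7.png",cv2.resize(a[230:360,100:240],None,fx=4.5,fy=4.5,interpolation=cv2.INTER_CUBIC))
E
```

```text
t 14.0 turn [-0.      0.     -0.0008] shift [ 0.011 -0.013  0.008] q [ 0.51  0.35  1.9   0.    0.89 -0.84] pos [0.525  0.3227 0.0508] F [ 0.1  0.4 -1.7]
```

View pics/s7.png

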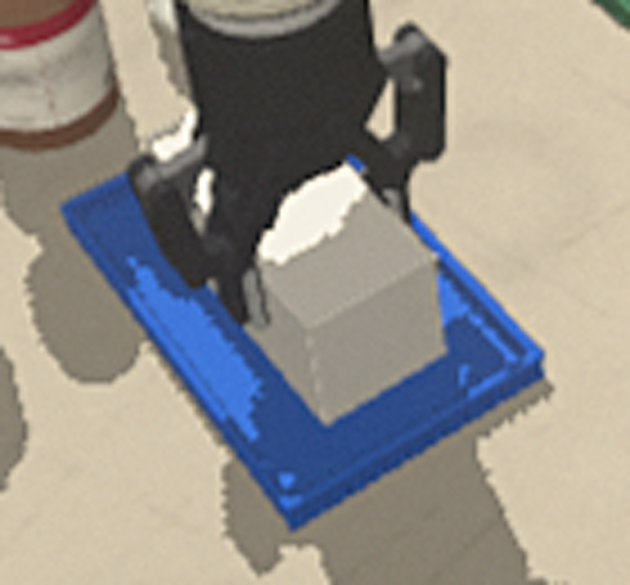

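It sits inside the tray walls, but the wrist still carries its weight. I'm going down slowly until it touches.

move_arm:
  series: "0 0 0 0 0 0.005 -1;0 0 0 0 0 0.01 -1;0 0 0 0 0 0.015 -1;0 0 0 0 0 0.02 -1;0 0 0 0 0 0.025 -1;0 0 0 0 0 0.025 -1;0 0 0 0 0 0.025 -1;0 0 0 0 0 0.025 -1"

```text
time: 14.85
tool_pos: [0.525, 0.3227, 0.0489]
tcp_rot: [-2.452, -1.964, -0.0]
wrist_force: [-3.0, -1.7, 5.1]
width: 0.716
```

Contact, about 5 N upwards. I'm opening, then retracting straight up.

move_arm:
  series: "0 0 0 0 0 0 0.45;0 0 0 0 0 0 0.5;0 0 0 0 0 0 0.6;0 0 0 0 0 0 0.8;0 0 0 0 0 0 1;0 0 0 0 0 0 1;0 0 0 0 0 0 1;0 0 0 0 0 0 1"

```text
time: 15.65
tool_pos: [0.525, 0.3227, 0.0483]
tcp_rot: [-2.452, -1.965, -0.0]
wrist_force: [-0.4, -0.5, -1.2]
width: 0.996
```

move_arm:
  series: "0 0 0 0 0 -0.06 1;0 0 0 0 0 -0.16 1;0 0 0 0 0 -0.3 1;0 0 0 0 0 -0.45 1;0 0 0 0 0 -0.6 1;0 0 0 0 0 -0.75 1;0 0 0 0 0 -0.9 1;0 0 0 0 0 -1 1"

```text
time: 16.45
tool_pos: [0.5257, 0.323, 0.1507]
tcp_rot: [2.451, 1.964, 0.004]
wrist_force: [1.0, -0.8, -0.2]
width: 0.999
```

move_arm:
  series: "0 0 0 0.1 -0.1 -0.1 1;0 0 0 -0.1 -0.2 -0.2 1;0 0 0 -0.2 -0.3 -0.3 1;0 0 0 -0.35 -0.3 -0.4 1;0 0 0 -0.5 -0.3 -0.5 1;0 0 0 -0.7 -0.3 -0.6 1;0 0 0 -0.9 -0.3 -0.7 1;0 0 0 -1 -0.3 -0.7 1"

```text
time: 17.25
tool_pos: [0.4748, 0.2304, 0.2203]
tcp_rot: [2.452, 1.962, 0.004]
wrist_force: [-0.2, 0.0, 0.2]
width: 1.003
```

```bash
python3 g.py .524 .324 .05 -.218;python3 - <<'E'
from workcell import viewer
import cv2
a=cv2.cvtColor(viewer.read_camera("scene")["pixels"],cv2.COLOR_RGB2BGR)
cv2.imwrite("pics/s8.png",cv2.resize(a[230:360,100:240],None,fx=4.5,fy=4.5,interpolation=cv2.INTER_CUBIC))
b=cv2.cvtColor(viewer.read_camera("top")["pixels"],cv2.COLOR_RGB2BGR)
cv2.imwrite("pics/t8.png",cv2.resize(b[165:255,115:190],None,fx=6,fy=6,interpolation=cv2.INTER_CUBIC))
E
```

```text
t 17.25 turn [ 0.0013 -0.0007 -0.0014] shift [1.019 0.271 1.706] q [ 0.4   0.01  1.96 -0.    1.18 -0.94] pos [0.4748 0.2304 0.2203] F [-0.2  0.   0.2]
```

View pics/s8.png

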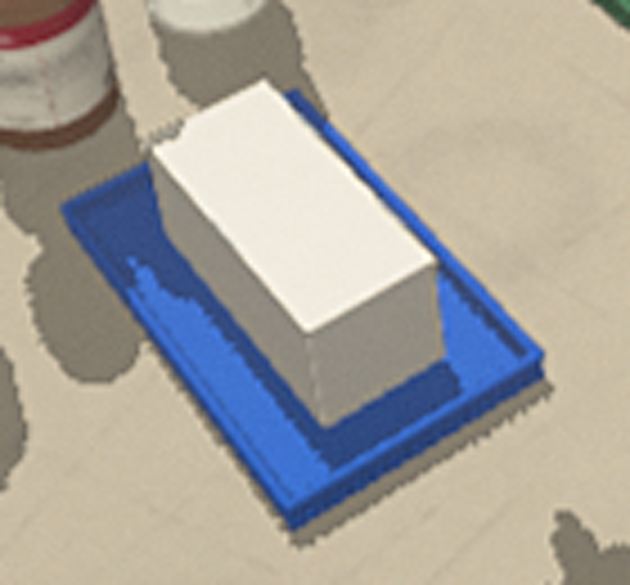

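View pics/t8.png

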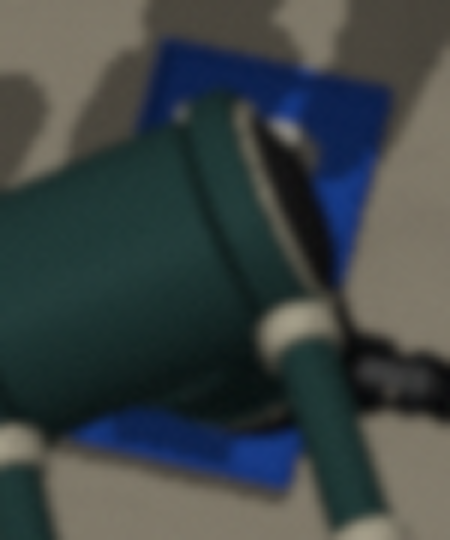

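```bash
python3 - <<'E'
from h import *
s=cam("scene0.npz")
P=np.array([back(crop(u,v,100,230,4.5),.066,s) for u,v in((152,150),(265,80),(438,262),(310,332))])
print(P.round(3),np.linalg.norm(P-np.roll(P,-1,0),axis=1).round(4))
d=(P[0]+P[1]-P[2]-P[3]);yaw=np.arctan2(d[1],d[0]);e=P.mean(0)[:2]-[.5475,.3185];a=-.217
print("yaw",yaw,"along",e@[np.cos(a),np.sin(a)],"across",e@[-np.sin(a),np.cos(a)])
E
```

```text
[[0.616 0.335 0.066]
 [0.61  0.273 0.066]
 [0.468 0.304 0.066]
 [0.483 0.363 0.066]] [0.0625 0.1458 0.0609 0.1361]
yaw -0.21206115367592224 along -0.0030894595405329957 across -0.000548366710076892
```

```bash
python3 -c "
from workcell import bot
print(bot.finish_job())"
```

```text
the job is handed in; nothing more can be done
None
```

I got the carton out of the holder and set it down in the blue tray, then handed the job in at about 17.3 s. `finish_job()` gave no verdict, so what follows rests on my own checks.

**What I did:** I gripped the carton across its width at 60 N and tilted its lip end up about 14.7°. I drew it roughly 70 mm towards the lip, with the back end rising, then lifted it clear of the rod. I levelled it over the blue tray, lowered it until it touched (about 5 N), opened the fingers and moved the arm away.

**Last checks:**
- **Position:** from the scene camera, the carton's centre is about 3 mm off the tray's along its length and 1 mm across. Its length is within about 0.01 rad of the tray's.
- **Attitude:** it looks upright and flat inside the walls. I judged this by eye and did not measure the tilt.
- **Forces:** the wrist reads about zero with the gripper well clear. The largest reading returned after a move was about 6 N.

**Disagreements and gaps:**
- One long side measured 136 mm instead of 147 mm, which I put down to a misread back corner. The other long side came out at 146 mm.
- The arm hid the carton in the final top view, so that camera could not confirm the placing.

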